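Find the hidden index hole and lock the jig with its pin

TASK

Lift the steel index pin off its drying post through the round port in the roof of the blow-off box. Put its shank through the opening in the cover of the square indexing jig, sweep its tip over the plate inside until you feel it drop into the hidden blind hole, and leave it fully home with its collar down on the cover. Keep the pin upright throughout and do not knock about the bottle, bush and jar that stand between box and jig.

Things in the scene. Friction and masses are not known exactly. Their poses are not given: they have to be found in the camera images.
- pin: Loose steel index pin, about 0.25 kg, upright on the post in the box, shank down in the bore, collar on the post's top. Origin: centre of its lower tip; z up along its axis. Shank 16 mm diameter, 60 mm long, the first 3 mm chamfered to 12 mm at the tip; then a collar 52 mm diameter, 8 mm thick; then a dark grip. 113 mm long. Lift it 130 mm to clear the roof.
- grip (a point): Middle of the pin's round grip, 24 mm diameter, 45 mm long (68 to 113 mm above the tip); this point is 90.5 mm above the tip.
- box: Fixed grey blow-off box with a clear upper front, 200 x 200 mm, 130 mm high, walls 4 mm, closed except for the round port in its roof; left or right of the robot, turned a little. Origin: centre of its underside.
- port (a point): Centre of the round port, 140 mm diameter, at the top face of the box's 5 mm thick roof, 130 mm above the bench, straight above the post. The waiting pin's top is 11 mm below it. Partly closed fingers pass with room to spare.
- post (a point): Centre of the top of the square drying post in the box: 44 mm wide, top 66 mm above the bench, bored 22 mm, 62 mm deep; the waiting pin's tip is 6 mm above the bench.
- jig: Fixed indexing jig on the other side of the robot: green hollow housing 110 x 110 mm, 75 mm high, steel cover 8 mm thick with one round opening; base flange 170 x 140 x 10 mm, a clamp with a round bar at +x (61 mm high), a hand knob at +y. Origin: on the bench under the centre of the opening. With the pin fully home, its collar rests on the cover and its tip is 15 mm above the bench.
- mouth (a point): Centre of the round opening, 36 mm diameter, at the top face of the jig's cover, 75 mm above the bench. The 16 mm shank can move 10 mm each way in it; the 52 mm collar cannot pass.
- index_plate (a point): Point on the opening's axis at the top of the flat fixed steel plate inside the jig, 35 mm above the bench. The plate has one vertical blind hole, 18 mm diameter, 1 mm chamfer, 24.5 mm deep. The hole is NOT at this point: its centre is untracked and lies anywhere within 4.5 mm of it along each of the jig's x and y, differently each time. Feel for it with the pin's tip.
- oiler: Bystander: loose white bottle, 48 mm diameter, 105 mm high, between box and jig. Origin at the centre of its underside.
- bush: Bystander: loose steel bush, 60 mm diameter, 30 mm high, between box and jig. Origin under its centre.
- jar: Bystander: loose glass jar, 56 mm diameter, 75 mm high, between box and jig. Origin under its centre.
There are look-alikes about, which are no part of the job. Leave any orange or yellow look-alike of the jig alone.

How it is judged:
By the outcome, as a careful person would: the job done as asked, in the order asked, and still so for the second after the job is handed in, with the robot touching nothing.
It also fails if it takes over 58 s, if anything falls off the work surface, if the arm or the gripper's body presses on something with over 40 N, if the wrist force passes 120 N, or if a joint passes its speed limit or range.

ROBOT

A 6-joint arm with a two-finger parallel gripper is mounted at the origin on the work surface. World frame = base frame: x ahead of the robot, y to its left, z up, the work surface at z = 0. Lengths are in m, angles in rad, forces in N, time in s.
With the tool pointing down it reaches from about 0.35 to 0.95 m from the base axis. Payload 17.4 kg.
Tool frame: the origin (TCP) lies midway between the tips of the shut fingers; the grasp point (between the pads) lies 19 mm behind it; x points along the fingers, y is the direction in which the jaws open and shut, and the axes are right-handed (so a half turn about x gives the same grasp; the last joint's range is limited). The gripper opens to 93 mm and grips with 3 to 60 N. Pads are 15 mm wide; open, the fingers measure 128 mm over their backs; the gripper's body (75 mm by 188 mm) begins 65 mm behind the grasp point.
Start: joints at [-1.351, 0.116, 1.442, -0, 1.584, -0.038], TCP at [0.172, -0.653, 0.195] pointing down, gripper open.
Joint ranges: [-2.83, 2.83], [-0.83, 2.19], [0.07, 2.5], [-1.14, 4.28], [0.01, 3], [-2.97, 2.97]. Speed limits (rad/s): [1.89, 1.89, 2.22, 3.14, 3.14, 3.14].

INTERFACE

Orientations are given as a unit quaternion [w, x, y, z].
In Python, from cell import observe, optics, bot gives the robot as it stands.
- The arm moves only by the tool play_rows, never from a script. Its argument "rows" is a list of rows, each a list of 3 entries, a list of its own where there are three numbers: the opening, from -1 (shut) to 1 (fully open), then the shift along the tool's x, y, z in m, then the turn about the tool's x in rad. In form: [[gripper, [tx, ty, tz], spin], ...]. A call has 1 to 20 rows; each row is the pose to reach, as a shift and turn from the pose commanded when the call began, along the tool's axes at that moment; what a row does not reach only later rows make up. A row lasts 1/10 s, in which the tool goes at most 50 mm and 8.59 degrees, less where a joint would pass 70% of its speed; a pose out of reach is approached as far as the arm can. A call with a gripper value outside its range is refused whole. The fingers move at their own pace and stop on an object; "force" is the grip in N (left out, the last holds). Time passes only in rows, so rows that repeat a pose let the fingers close. It gives the time, the measured TCP pose, the force and the opening at its end, in the units of the state.
- observe(): the state, without advancing time (a new reading comes with each control period).
- optics.snapshot(name): name is "scene" or "top"; returns a dict with "pixels" (480x640x3 uint8, red, green, blue), "mtx" (3x3 intrinsics, pixels), "D" ([k1, k2, p1, p2, k3] as OpenCV has them; the pictures are not rectified), "camera_from_world" (4x4, takes a point from world to camera coordinates). Camera axes: x right, y down, z forward; pixel columns grow to the right and rows downward; lengths in m; the calibration is good to about 2 mm. A picture is of the moment at which its call begins. There is no depth.
- bot.hand_in(): hands the job in, once; it reports no verdict.
The state is a dict: "t": time; "q": joint angles; "joint_velocities": joint speeds; "joint_torque": joint torques, N m; "position": TCP position; "eef_rot": TCP orientation; "force": force on the tool from outside, world axes, zero at the start; "torque": the same for the moment, N m; "finger_gap": opening from 0.0 (shut) to 1.0 (fully open).
Only numpy, scipy, OpenCV 4.12 (cv2) and the standard library are available. Lean on these libraries where they do the work, as an engineer would, in place of code of your own. Each camera call takes 0.05 s, during which the arm holds its last target.

## Working session

There is one attempt and no reset: what is moved stays moved. The work goes in short steps, Python scripts to look and compute and a tool call to move; the robot and the scene stay as the last step left them, time stands still between calls to the robot, and variables do not carry over. Pictures are saved under pics/ and viewed, and the job is handed in when it is done.

Besides the shell and the picture viewer there is one more tool, called as name(argument=value, ...) on one line, values as JSON. play_rows: Moves the arm, as the interface text tells. Its arguments: {"type":"object","properties":{"rows":{"type":"array","items":{"type":"array"}},"force":{"type":"number"}},"required":["rows"]}

```bash
mkdir -p pics; ls; python3 - <<'E'
from cell import observe, optics, bot
import cv2,numpy as np
s=observe();print({k:np.round(v,4).tolist() for k,v in s.items()})
for n in("scene","top"):
    d=optics.snapshot(n);cv2.imwrite(f"pics/{n}0.png",d["pixels"][:,:,::-1]);np.savez(f"{n}0.npz",**d)
    print(n,d["mtx"].round(1).tolist(),np.round(d["D"],3),d["camera_from_world"].round(3).tolist())
E
```

```text
pics
{'t': 0.0, 'q': [-1.3508, 0.1165, 1.4423, -0.0, 1.584, -0.0378], 'joint_velocities': [0.0003, -0.0006, 0.0015, -0.0004, -0.0006, 0.0003], 'joint_torque': [0.0028, -72.1263, -62.261, 0.0781, 0.0237, -0.0001], 'position': [0.172, -0.6525, 0.1938], 'eef_rot': [-0.0905, -0.7012, -0.0913, 0.7013], 'force': [-0.6222, 0.146, -0.2149], 'torque': [-0.0227, 0.0478, -0.0202], 'finger_gap': 0.9986}
scene [[585.0, 0.0, 314.3], [0.0, 585.0, 243.0], [0.0, 0.0, 1.0]] [-0.114  0.     0.     0.     0.   ] [[0.268, 0.963, 0.013, -0.228], [0.748, -0.2, -0.633, -0.289], [-0.607, 0.179, -0.774, 1.531], [0.0, 0.0, 0.0, 1.0]]
top [[501.0, 0.0, 321.8], [0.0, 501.0, 230.4], [0.0, 0.0, 1.0]] [-0.145  0.     0.     0.     0.   ] [[0.004, -1.0, -0.003, 0.079], [-0.994, -0.004, -0.105, 0.493], [0.105, 0.003, -0.994, 1.087], [0.0, 0.0, 0.0, 1.0]]
```

View pics/scene0.png

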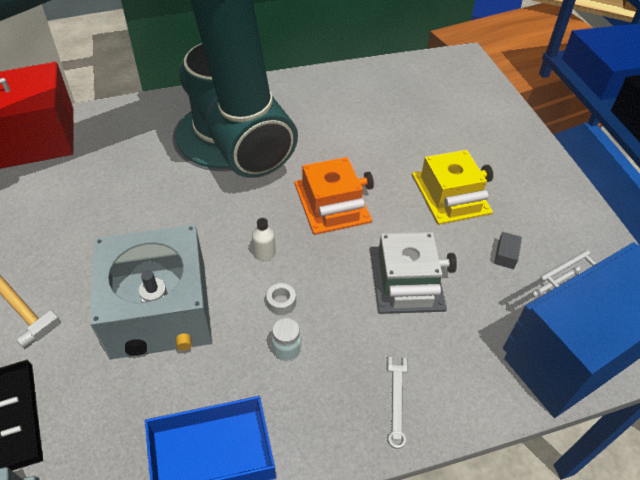

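View pics/top0.png

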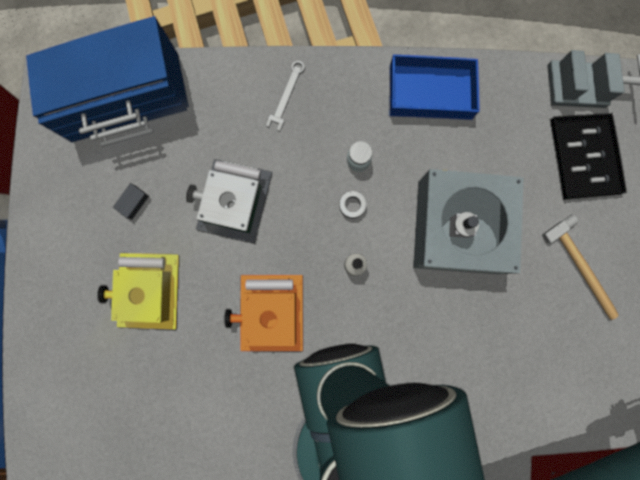

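The scene view shows the box at (150,290) with the pin at (150,285). The bystanders are the oiler at (263,240), bush at (281,298) and jar at (286,338). There are three jigs: steel-covered with a green housing at (410,265), orange at (335,190) and yellow at (455,180). The steel/green one fits the description. I'll confirm it in enlarged crops.

```bash
python3 - <<'E'
import cv2,numpy as np
a=cv2.imread("pics/scene0.png");b=cv2.imread("pics/top0.png")
f=lambda im,x,y,w,h,s:cv2.resize(im[y:y+h,x:x+w],None,fx=s,fy=s,interpolation=cv2.INTER_CUBIC)
c=np.vstack([np.hstack([f(a,365,220,100,100,4),f(a,80,210,133,100,3)[:,:400] if 0 else cv2.resize(f(a,80,220,140,140,3),(400,400))])])
cv2.imwrite("pics/cropS.png",c)
c=np.hstack([f(b,180,150,100,100,4),cv2.resize(f(b,410,160,120,120,3),(400,400))])
cv2.imwrite("pics/cropT.png",c)
E
```

```text
(no output)
```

View pics/cropS.png

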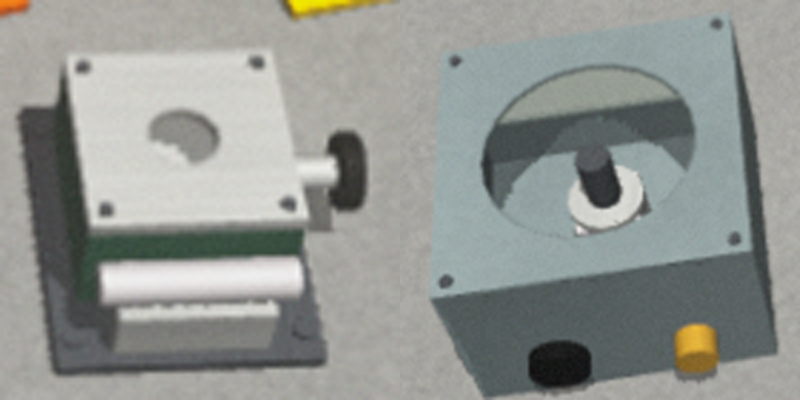

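View pics/cropT.png

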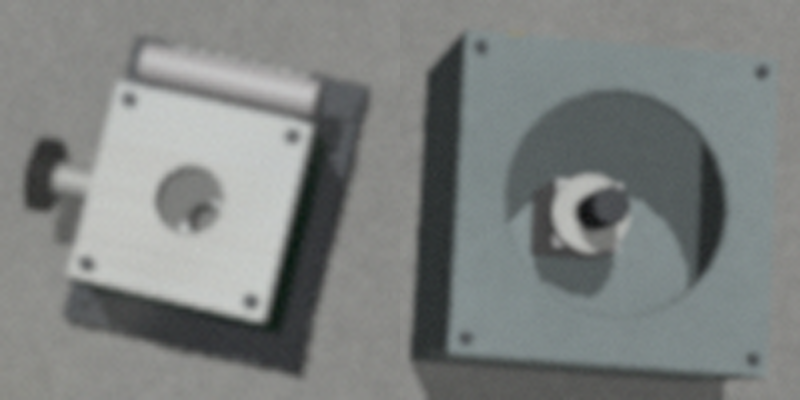

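Both crops confirm it: a steel cover over a green housing, with the clamp at +x and the knob at +y. The mouth is at about (227,199) in the top view and (410,254) in the scene view. In the top view the pin's grip top is at about (473,222). Next I'll measure.

```bash
cat > h.py <<'E'
import cv2,numpy as np
def load(n):return dict(np.load(n))
def ray(d,uv):
    uv=np.asarray(uv,float).reshape(-1,1,2)
    p=cv2.undistortPoints(uv,d["mtx"],d["D"]).reshape(-1,2)
    T=d["camera_from_world"];R=T[:3,:3];c=-R.T@T[:3,3]
    return c,np.c_[p,np.ones(len(p))]@R
def plane(d,uv,z):
    c,r=ray(d,uv);return (c+r*((z-c[2])/r[:,2])[:,None])[:,:2]
def proj(d,P):
    T=d["camera_from_world"]
    return cv2.projectPoints(np.asarray(P,float).reshape(-1,1,3),cv2.Rodrigues(T[:3,:3])[0],T[:3,3],d["mtx"],d["D"])[0].reshape(-1,2)
def circ(P):
    A=np.c_[2*P,np.ones(len(P))];x=np.linalg.lstsq(A,(P**2).sum(1),rcond=None)[0]
    return x[:2],np.sqrt(x[2]+x[:2]@x[:2])
def tri(obs):
    A=np.zeros((3,3));b=np.zeros(3)
    for d,uv in obs:
        c,r=ray(d,uv);r=r[0]/np.linalg.norm(r[0]);M=np.eye(3)-np.outer(r,r);A+=M;b+=M@c
    return np.linalg.solve(A,b)
E
python3 - <<'E'
from h import *
T=load("top0.npz");S=load("scene0.npz")
def blobs(d,roi,lo,hi,fn):
    x,y,w,h=roi;g=cv2.cvtColor(d["pixels"],cv2.COLOR_RGB2GRAY)[y:y+h,x:x+w]
    m=((g>=lo)&(g<=hi)).astype(np.uint8)
    n,l,st,ce=cv2.connectedComponentsWithStats(m)
    return [(st[i,4],(ce[i]+[x,y]).round(1).tolist(),st[i,:4].tolist()) for i in range(1,n) if fn(st[i])]
# mouth: boundary of bright cover hole
for nm,d,roi,seed in(("top",T,(203,172,48,52),(227,199)),("scene",S,(388,236,44,40),(410,254))):
    x,y,w,h=roi;g=cv2.cvtColor(d["pixels"],cv2.COLOR_RGB2GRAY)
    sub=cv2.resize(g[y:y+h,x:x+w],None,fx=8,fy=8,interpolation=cv2.INTER_CUBIC)
    m=(sub<175).astype(np.uint8)
    cs,_=cv2.findContours(m,cv2.RETR_EXTERNAL,cv2.CHAIN_APPROX_NONE)
    for c in cs:
        if cv2.contourArea(c)<64*80: continue
        hull=cv2.convexHull(c)[:,0].astype(float)
        hull=(hull+.5)/8-.5+[x,y]
        P=plane(d,hull,.075);print(nm,g[seed[1],seed[0]],cv2.contourArea(c)/64,hull.mean(0).round(1),circ(P), P.min(0),P.max(0))
for nm,d,r in(("jigT",T,(195,160,75,80)),("boxT",T,(412,165,115,110)),("jigS",S,(370,225,80,60)),("boxS",S,(85,220,130,110))):
    print(nm,blobs(d,r,0,110,lambda s:3<=s[4]<=30))
print("grip",blobs(T,(455,205,35,40),0,95,lambda s:s[4]>10))
E
```

```text
top 125 248.6484375 [226.9 198.9] (array([0.55429616, 0.28568702]), np.float64(0.019746801061080416)) [0.53486767 0.26611351] [0.57410407 0.30553237]
top 125 123.0546875 [232.4 173.7] (array([0.58513836, 0.27722692]), np.float64(0.044074753321567295)) [0.59821391 0.23546473] [0.61548699 0.31107922]
scene 141 164.1484375 [411.5 252.6] (array([0.55465741, 0.28511973]), np.float64(0.018208910869713216)) [0.53706752 0.26712048] [0.57296825 0.30378558]
jigT [(np.int32(16), [213.2, 164.8], [17, 0, 4, 10]), (np.int32(11), [195.5, 187.7], [0, 25, 2, 6]), (np.int32(4), [220.2, 197.5], [25, 36, 2, 4]), (np.int32(20), [228.9, 202.8], [32, 41, 6, 6])]
boxT [(np.int32(11), [433.9, 173.6], [21, 7, 3, 4]), (np.int32(11), [518.2, 181.2], [105, 15, 4, 4]), (np.int32(10), [429.2, 261.0], [16, 95, 4, 3]), (np.int32(13), [515.4, 267.4], [102, 101, 4, 4])]
jigS [(np.int32(4), [385.0, 236.5], [14, 11, 3, 2]), (np.int32(4), [429.0, 235.2], [58, 10, 3, 2]), (np.int32(3), [417.7, 252.3], [47, 27, 2, 2]), (np.int32(19), [448.2, 256.5], [77, 28, 3, 9]), (np.int32(19), [448.2, 268.6], [77, 40, 3, 8]), (np.int32(3), [442.0, 268.0], [72, 42, 1, 3]), (np.int32(5), [436.8, 270.6], [66, 45, 3, 2]), (np.int32(7), [391.0, 272.3], [20, 46, 3, 3]), (np.int32(11), [444.1, 274.5], [73, 46, 4, 7])]
boxS [(np.int32(7), [190.3, 228.0], [104, 7, 3, 3]), (np.int32(8), [98.9, 240.9], [13, 20, 3, 3]), (np.int32(17), [165.1, 291.9], [78, 68, 5, 7]), (np.int32(13), [196.8, 303.2], [110, 81, 4, 5]), (np.int32(16), [95.6, 318.1], [9, 96, 5, 5])]
grip [(np.int32(497), [474.3, 214.1], [0, 0, 35, 25]), (np.int32(169), [462.9, 239.4], [0, 28, 18, 12])]
```

```bash
python3 - <<'E'
from h import *
T=load("top0.npz");S=load("scene0.npz")
bT=plane(T,[[433.9,173.6],[518.2,181.2],[429.2,261.0],[515.4,267.4]],.13)
print("boxT",bT.round(4).tolist(),bT.mean(0))
bS=plane(S,[[190.3,228],[98.9,240.9],[196.8,303.2],[95.6,318.1]],.13);print("boxS",bS.round(4).tolist(),bS.mean(0))
v=bT[0]-bT[2]+bT[1]-bT[3];print("box yaw",np.degrees(np.arctan2(v[1],v[0])))
j=np.array([[129,100],[293,136],[86,263],[250,302]])/4-.375+[180,150]
jT=plane(T,j,.075);print("jig",jT.mean(0));v=jT[0]-jT[2]+jT[1]-jT[3];print("yaw",np.degrees(np.arctan2(v[1],v[0])))
js=np.array([[83,67],[257,62],[106,210],[288,204]])/4-.375+[365,220]
jS=plane(S,js,.075);print("jigS",jS.mean(0))
print("hole@35",plane(T,[[229.8,203.2]],.035)-jT.mean(0))
# grip top (z=.119)
gT=np.array([607,208])/ (400/120)+[410,160];gS=np.array([592,158]);gS=(gS-[400,0])/(400/140)+[80,220]
print("gripT",plane(T,[gT],.119),"gripS",plane(S,[gS],.119), tri([(T,gT),(S,gS)]))
# bystanders rough
print("oiler",plane(T,[[356,262]],.105),"bush",plane(T,[[353,205]],.03),"jar",plane(T,[[360,153]],.075))
def big(n,d,roi,s):
    x,y,w,h=roi;return cv2.resize(d["pixels"][y:y+h,x:x+w,::-1],None,fx=s,fy=s,interpolation=cv2.INTER_CUBIC)
a=big("",T,(450,200,50,50),8);b=big("",S,(125,258,50,50),8)
cv2.imwrite("pics/grip.png",np.hstack([a,b]))
E
```

```text
boxT [[0.6006, -0.149], [0.587, -0.328], [0.4212, -0.1357], [0.4079, -0.315]] [ 0.50416057 -0.23190236]
boxS [[0.4206, -0.1366], [0.4068, -0.3159], [0.6004, -0.15], [0.5862, -0.3297]] [ 0.50349588 -0.23303588]
box yaw -4.210723007243881
jig [0.5538948  0.28546036]
yaw -13.116884114357644
jigS [0.55378237 0.28512567]
hole@35 [[-0.00149688  0.00109766]]
gripT [[ 0.50295662 -0.49594327]] gripS [[ 0.50660528 -0.23218822]] [ 0.52433035 -0.31172462  0.24043123]
oiler [[0.41997105 0.01048285]] bush [[0.54997192 0.01195581]] jar [[ 0.65708789 -0.00101077]]
```

View pics/grip.png

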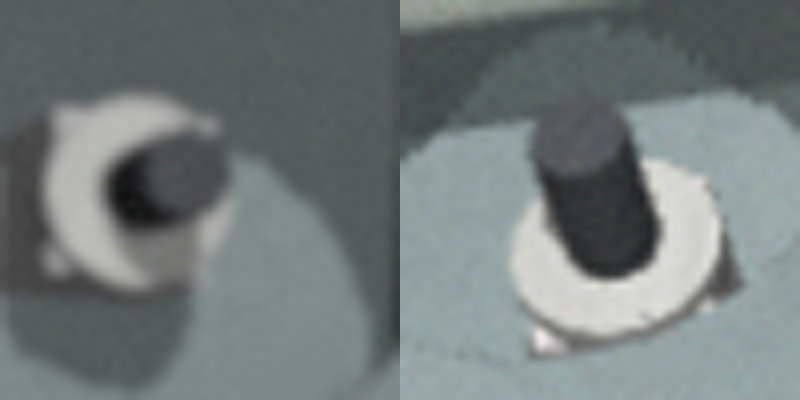

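```bash
cat >> h.py <<'E'
from scipy.spatial.transform import Rotation as Ro
def rot(s): q=np.asarray(s["eef_rot"]);return Ro.from_quat(q[[1,2,3,0]]).as_matrix()
def shift(s,P): return rot(s).T@(np.asarray(P)-np.asarray(s["position"]))
E
python3 - <<'E'
from h import *
from cell import observe
T=load("top0.npz");S=load("scene0.npz")
gT=np.array([187,170])/8+[450,200]-.45;gS=np.array([182,142])/8+[125,258]-.45
p=[plane(T,[gT],.119)[0],plane(S,[gS],.119)[0]];print(p,tri([(T,gT),(S,gS)]))
s=observe();print(rot(s).round(4));
P=np.mean(p,0);print(shift(s,[*P,.195]),shift(s,[*P,.079]))
x,y,w,h=205,178,44,44
cv2.imwrite("pics/mouth.png",np.hstack([cv2.resize(T["pixels"][y:y+h,x:x+w,::-1],(396,396),interpolation=cv2.INTER_CUBIC),cv2.resize(S["pixels"][232:276,389:433,::-1],(396,396),interpolation=cv2.INTER_CUBIC)]))
E
```

```text
[array([ 0.50462356, -0.23115834]), array([ 0.50665384, -0.23200364])] [ 0.50488888 -0.23210081  0.11665667]
[[-2.000e-04  2.549e-01 -9.670e-01]
 [ 1.000e-03 -9.670e-01 -2.549e-01]
 [-1.000e+00 -1.000e-03 -0.000e+00]]
[-0.00076441 -0.32197284 -0.42990638] [ 0.11523553 -0.3218584  -0.42990401]
```

View pics/mouth.png

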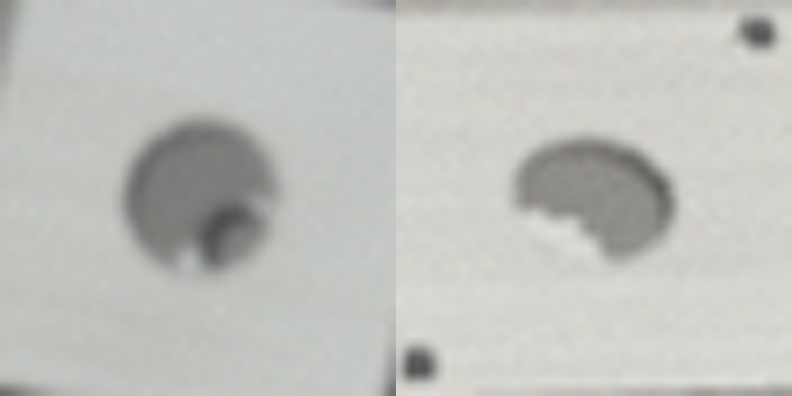

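The mouth crop also shows part of a dark recess inside, at about top pixel (231,204). I'll use that as the starting guess for the feel search. First move is to go above the pin with the fingers partly closed.

play_rows(rows=[[0.3, [0, -0.04, -0.05], 0], [0.3, [0, -0.07, -0.09], 0], [0.3, [0, -0.1, -0.13], 0], [0.3, [0, -0.13, -0.17], 0], [0.3, [0, -0.16, -0.21], 0], [0.3, [0, -0.19, -0.25], 0], [0.3, [0, -0.22, -0.29], 0], [0.3, [0, -0.25, -0.33], 0], [0.3, [0, -0.28, -0.37], 0], [0.3, [0, -0.3, -0.4], 0], [0.3, [0, -0.322, -0.43], 0], [0.3, [0, -0.322, -0.43], 0], [0.3, [0, -0.322, -0.43], 0], [0.3, [0, -0.322, -0.43], 0]])

```text
t: 1.5
position: [0.5053, -0.2323, 0.1944]
eef_rot: [-0.091, -0.701, -0.091, 0.701]
force: [-0.5, -0.5, -0.0]
finger_gap: 0.65
```

```bash
python3 - <<'E'
from h import *
from cell import observe,optics
s=observe();print(s["t"],s["position"],s["finger_gap"],s["force"],shift(s,[.505,-.232,.079]))
d=optics.snapshot("scene");cv2.imwrite("pics/s1.png",d["pixels"][:,:,::-1])
d=optics.snapshot("top");cv2.imwrite("pics/t1.png",d["pixels"][:,:,::-1])
E
```

```text
1.5 [ 0.50528169 -0.23233834  0.19438403] 0.6498671588416781 [-0.53857229 -0.4802697  -0.04465533] [ 0.11538411 -0.00039508  0.00013891]
```

View pics/s1.png

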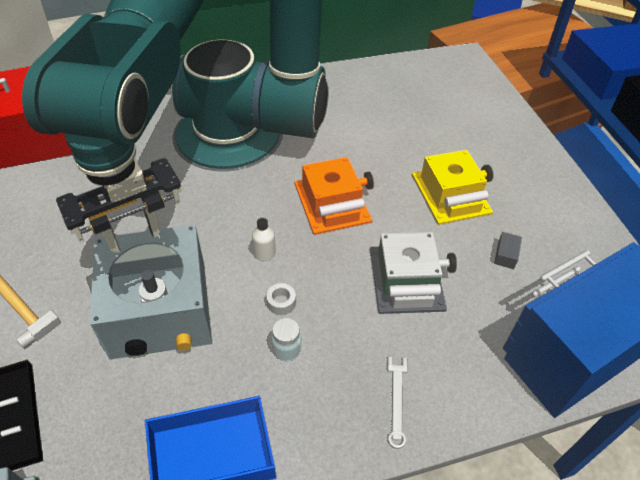

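The fingers hang at about (130,240), above and in line with the pin at (150,280). I'll check that by projecting the TCP while going down in a controlled way.

```bash
python3 - <<'E'
from h import *
print(proj(load("scene0.npz"),[[.5053,-.2323,.1944],[.505,-.232,.119]]))
E
```

```text
[[138.289566   249.79747335]
 [147.21936351 274.61299207]]
```

play_rows(rows=[[0.3, [0.02, 0, 0], 0], [0.3, [0.04, 0, 0], 0], [0.3, [0.055, 0, 0], 0], [0.3, [0.07, 0, 0], 0], [0.3, [0.08, 0, 0], 0], [0.3, [0.09, 0, 0], 0], [0.3, [0.1, 0, 0], 0], [0.3, [0.107, 0, 0], 0], [0.3, [0.112, 0, 0], 0], [0.3, [0.115, 0, 0], 0], [0.3, [0.115, 0, 0], 0], [0.3, [0.115, 0, 0], 0]])

```text
t: 2.8
position: [0.5059, -0.2318, 0.0799]
eef_rot: [0.091, 0.701, 0.091, -0.701]
force: [0.7, -0.5, -0.2]
finger_gap: 0.649
```

```bash
python3 - <<'E'
from h import *
from cell import observe,optics
s=observe();print(s["t"],s["position"],s["force"])
d=optics.snapshot("scene");e=optics.snapshot("top")
f=lambda im,x,y,w,h,o:cv2.resize(im[y:y+h,x:x+w,::-1],o,interpolation=cv2.INTER_CUBIC)
cv2.imwrite("pics/s2.png",np.hstack([f(d["pixels"],80,200,130,130,(400,400)),f(e["pixels"],410,160,120,120,(400,400))]))
E
```

```text
2.8 [ 0.50593948 -0.23176869  0.07986686] [ 0.71077369 -0.52635521 -0.24186254]
```

View pics/s2.png

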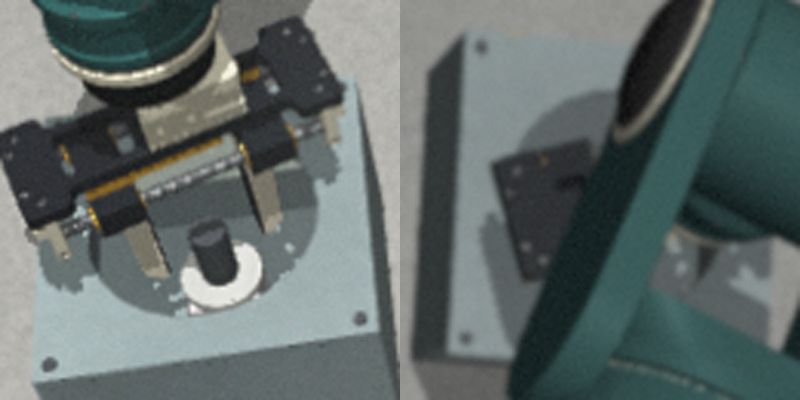

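```bash
python3 - <<'E'
from h import *
from cell import observe,optics
d=optics.snapshot("scene");np.savez("s3.npz",**d)
x,y,w,h=105,240,90,70
im=cv2.resize(d["pixels"][y:y+h,x:x+w,::-1],None,fx=8,fy=8,interpolation=cv2.INTER_CUBIC)
s=observe();R=rot(s);p=s["position"]
for o in([0,0,0],[-.019,0,0],[0,.03,0],[0,-.03,0]):
    u=proj(d,p+R@np.array(o))[0];print(u);c=((u-[x,y]+.5)*8).astype(int);cv2.circle(im,tuple(int(v) for v in c),4,(0,0,255),-1)
cv2.imwrite("pics/s3.png",im)
E
```

```text
[151.60082158 286.9026203 ]
[149.57772422 281.18287956]
[137.00049766 293.19501252]
[166.03012229 280.6887694 ]
```

View pics/s3.png

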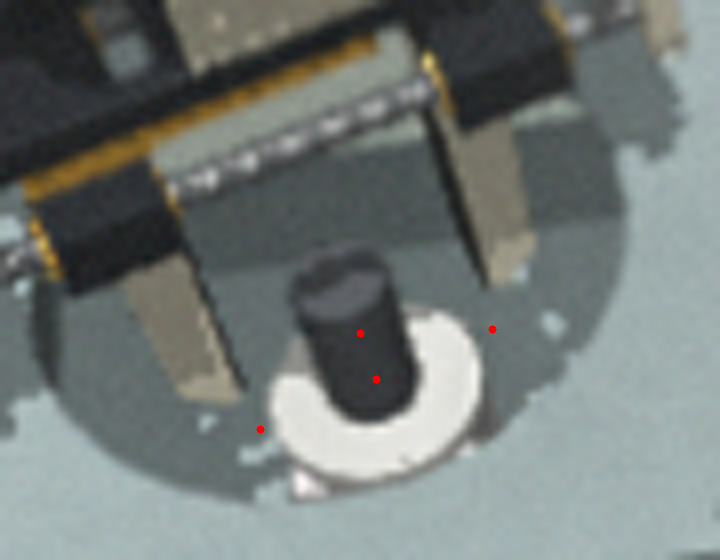

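```bash
python3 - <<'E'
from h import *
T=load("top0.npz");S=load("scene0.npz")
a=cv2.imread("pics/t1.png");b=cv2.imread("pics/s1.png")
print(proj(T,[[.5053,-.2323,.1944]]),proj(S,[[.5053,-.2323,.1944]]))
f=lambda im,x,y,w,h,s:cv2.resize(im[y:y+h,x:x+w],(400,400),interpolation=cv2.INTER_CUBIC)
cv2.imwrite("pics/c1.png",np.hstack([f(a,420,160,120,120,5),f(b,80,180,100,100,5)]))
for d in(T,S):
    M=d["camera_from_world"];print(-M[:3,:3].T@M[:3,3])
E
```

```text
[[484.98070962 215.58400295]] [[138.289566   249.79747335]]
[0.37620598 0.07744364 1.13278294]
[ 1.20675578 -0.11236984  1.00539518]
```

View pics/c1.png

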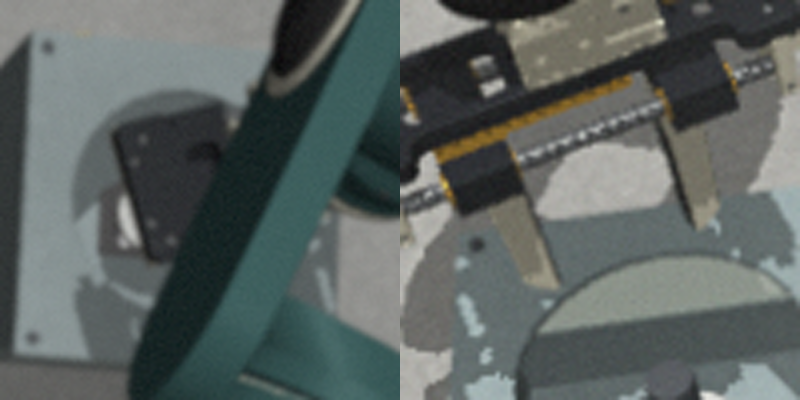

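```bash
python3 - <<'E'
from h import *
T=load("top0.npz");S=load("scene0.npz")
c=np.array([[115,130],[150,262]])*.3+[420,160]-.35
R=np.array([[-2e-4,.2549,-.967],[.001,-.967,-.2549],[-1,-.001,0]])
for z in(.28,.30,.32,.34):
    P=plane(T,c,z);print(z,[(R.T@(np.r_[p,z]-[.5053,-.2323,.1944]))[1:].round(4) for p in P])
# scene: mid of inner tip corners, both hypotheses
u=[[136.8,244]]
cc,r=ray(S,u);r=r[0]
for z in(.1944,.205,.21,.215):
    P=cc+r*((z-cc[2])/r[2]);print(z,P.round(4),(R.T@(P-[.5053,-.2323,.1944])).round(4))
E
```

```text
0.28 [array([-0.0753, -0.038 ]), array([-0.0767,  0.0331])]
0.3 [array([-0.0814, -0.0361]), array([-0.0828,  0.0334])]
0.32 [array([-0.0874, -0.0341]), array([-0.0888,  0.0337])]
0.34 [array([-0.0935, -0.0321]), array([-0.0948,  0.034 ])]
0.1944 [ 0.4911 -0.2338  0.1944] [ 0.     -0.0021  0.0141]
0.205 [ 0.5004 -0.2322  0.205 ] [-0.0106 -0.0013  0.0047]
0.21 [ 0.5049 -0.2315  0.21  ] [-0.0156 -0.0009  0.0002]
0.215 [ 0.5093 -0.2307  0.215 ] [-0.0206 -0.0005 -0.0042]
```

The top view shows the gripper body centred on the TCP axis. So the tip offset I see is in height (open fingers ride higher), not sideways. I'll close gently and look again.

play_rows(rows=[[0.0, [0, 0, 0], 0], [-0.2, [0, 0, 0], 0], [-0.4, [0, 0, 0], 0], [-0.5, [0, 0, 0], 0], [-0.6, [0, 0, 0], 0], [-0.7, [0, 0, 0], 0], [-0.7, [0, 0, 0], 0], [-0.7, [0, 0, 0], 0]], force=20)

```text
t: 3.75
position: [0.5058, -0.2318, 0.0796]
eef_rot: [0.091, 0.701, 0.091, -0.701]
force: [0.6, -1.7, 0.9]
finger_gap: 0.252
```

```bash
cat >>h.py <<'E'
def zoom(name,roi,out,s=6,cam="scene"):
    from cell import observe,optics
    d=optics.snapshot(cam);x,y,w,h=roi
    cv2.imwrite(f"pics/{out}.png",cv2.resize(d["pixels"][y:y+h,x:x+w,::-1],None,fx=s,fy=s,interpolation=cv2.INTER_CUBIC))
    o=observe();print({k:np.round(o[k],4).tolist() for k in("t","position","force","torque","finger_gap")})
    np.savez(out+".npz",**d);return d,o
E
python3 -c "
from h import *
zoom('',(95,220,110,90),'g1',7)"
```

```text
{'t': 3.8, 'position': [0.5058, -0.2318, 0.0796], 'force': [0.1438, -1.0725, -0.1819], 'torque': [-0.2432, -0.0425, -0.0486], 'finger_gap': 0.2511}
```

View pics/g1.png

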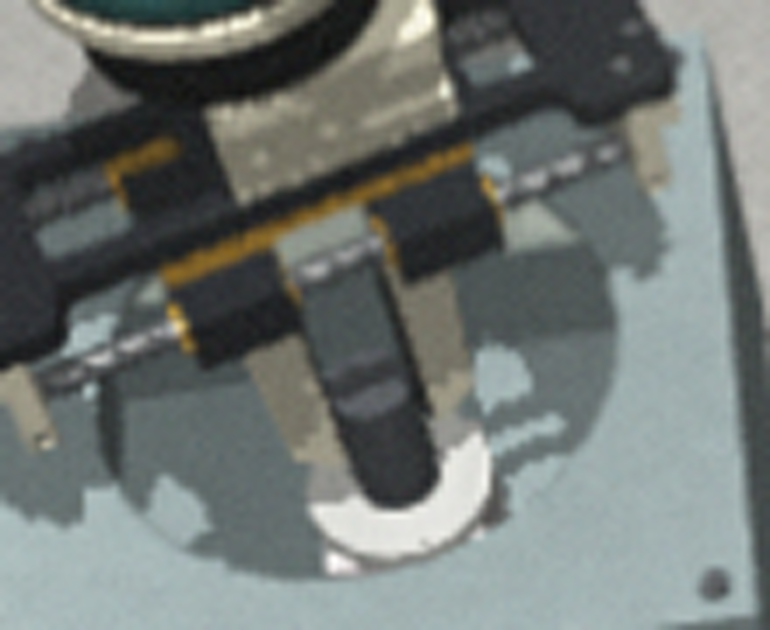

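The gap is 23.4 mm, which is contact across the full grip diameter, with the pads on the pin. Now I'll grip firmly and lift straight up.

play_rows(rows=[[-0.8, [0, 0, 0], 0], [-0.8, [0, 0, 0], 0], [-0.8, [0, 0, 0], 0], [-0.8, [-0.005, 0, 0], 0], [-0.8, [-0.012, 0, 0], 0], [-0.8, [-0.022, 0, 0], 0], [-0.8, [-0.034, 0, 0], 0], [-0.8, [-0.046, 0, 0], 0], [-0.8, [-0.058, 0, 0], 0], [-0.8, [-0.07, 0, 0], 0], [-0.8, [-0.082, 0, 0], 0], [-0.8, [-0.094, 0, 0], 0], [-0.8, [-0.106, 0, 0], 0], [-0.8, [-0.118, 0, 0], 0], [-0.8, [-0.13, 0, 0], 0], [-0.8, [-0.14, 0, 0], 0], [-0.8, [-0.148, 0, 0], 0], [-0.8, [-0.15, 0, 0], 0], [-0.8, [-0.15, 0, 0], 0]], force=45)

```text
t: 5.7
position: [0.5058, -0.2317, 0.2296]
eef_rot: [0.091, 0.701, 0.091, -0.701]
force: [-0.2, 0.3, -1.7]
finger_gap: 0.247
```

```bash
python3 -c "
from h import *
d,o=zoom('',(75,160,130,100),'g2',6)
print(shift(o,[.5544,.2854,o['position'][2]]),proj(d,o['position']-[0,0,.0736]))"
```

```text
{'t': 5.75, 'position': [0.5057, -0.2317, 0.2292], 'force': [0.7975, -0.9714, -3.1232], 'torque': [0.048, -0.0143, -0.023], 'finger_gap': 0.2504}
[ 8.40627993e-05 -4.87590529e-01 -1.78885296e-01] [[143.27494443 263.09117193]]
```

View pics/g2.png

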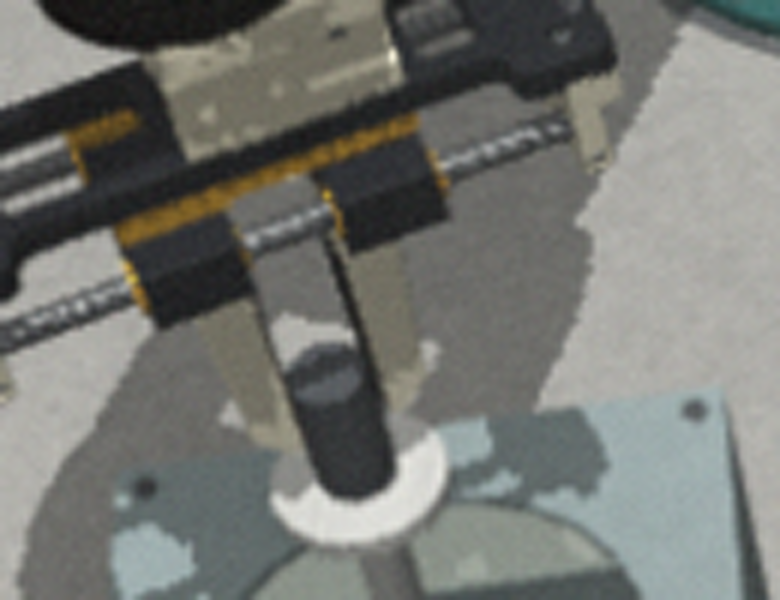

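The pin is lifted and upright, and its weight shows as about 2.5 N. I'll carry it straight across to the jig with the tip at z≈0.156, which is above all the bystanders.

play_rows(rows=[[-0.8, [0, -0.01, -0.004], 0], [-0.8, [0, -0.03, -0.011], 0], [-0.8, [0, -0.055, -0.02], 0], [-0.8, [0, -0.085, -0.031], 0], [-0.8, [0, -0.115, -0.042], 0], [-0.8, [0, -0.145, -0.053], 0], [-0.8, [0, -0.175, -0.064], 0], [-0.8, [0, -0.205, -0.075], 0], [-0.8, [0, -0.235, -0.086], 0], [-0.8, [0, -0.265, -0.097], 0], [-0.8, [0, -0.295, -0.108], 0], [-0.8, [0, -0.325, -0.119], 0], [-0.8, [0, -0.355, -0.13], 0], [-0.8, [0, -0.385, -0.141], 0], [-0.8, [0, -0.415, -0.152], 0], [-0.8, [0, -0.44, -0.161], 0], [-0.8, [0, -0.46, -0.169], 0], [-0.8, [0, -0.475, -0.174], 0], [-0.8, [0, -0.484, -0.1775], 0], [-0.8, [0, -0.4876, -0.179], 0]])

```text
t: 7.75
position: [0.5544, 0.286, 0.2293]
eef_rot: [-0.091, -0.701, -0.091, 0.701]
force: [-0.3, -0.9, -2.5]
finger_gap: 0.246
```

play_rows(rows=[[-0.8, [0, 0, 0], 0], [-0.8, [0, 0, 0], 0], [-0.8, [0.02, 0, 0], 0], [-0.8, [0.04, 0, 0], 0], [-0.8, [0.055, 0, 0], 0], [-0.8, [0.06, 0, 0], 0], [-0.8, [0.06, 0, 0], 0], [-0.8, [0.06, 0, 0], 0]])

```text
t: 8.55
position: [0.5549, 0.2854, 0.1706]
eef_rot: [0.091, 0.702, 0.091, -0.701]
force: [0.3, -0.0, -1.8]
finger_gap: 0.245
```

```bash
python3 -c "
from h import *
d,o=zoom('',(355,150,110,90),'j1',7)
d2,o=zoom('',(190,140,110,90),'j1t',7,'top')
for z in (0,.0736-.06):
  print(proj(d,o['position']-[0,0,z]),proj(d2,o['position']-[0,0,z]))
print(rot(o).round(4))
print(proj(d,o['position']-[0,0,.0736]),proj(d2,o['position']-[0,0,.0736]))"
```

```text
{'t': 8.6, 'position': [0.5549, 0.2855, 0.1707], 'force': [-0.0774, 0.9008, -1.8943], 'torque': [-0.0271, 0.0267, 0.0403], 'finger_gap': 0.2482}
{'t': 8.65, 'position': [0.5549, 0.2855, 0.1706], 'force': [0.0223, -0.0719, -2.4022], 'torque': [-0.0113, -0.0402, -0.002], 'finger_gap': 0.2454}
[[417.90917164 222.52487169]] [[217.63923031 190.9756764 ]]
[[416.86082101 227.17641542]] [[219.05844879 192.2239863 ]]
[[ 1.300e-03  2.549e-01 -9.670e-01]
 [ 6.000e-04 -9.670e-01 -2.549e-01]
 [-1.000e+00 -3.000e-04 -1.400e-03]]
[[412.44145269 246.71120624]] [[224.89449108 197.35480468]]
```

View pics/j1.png

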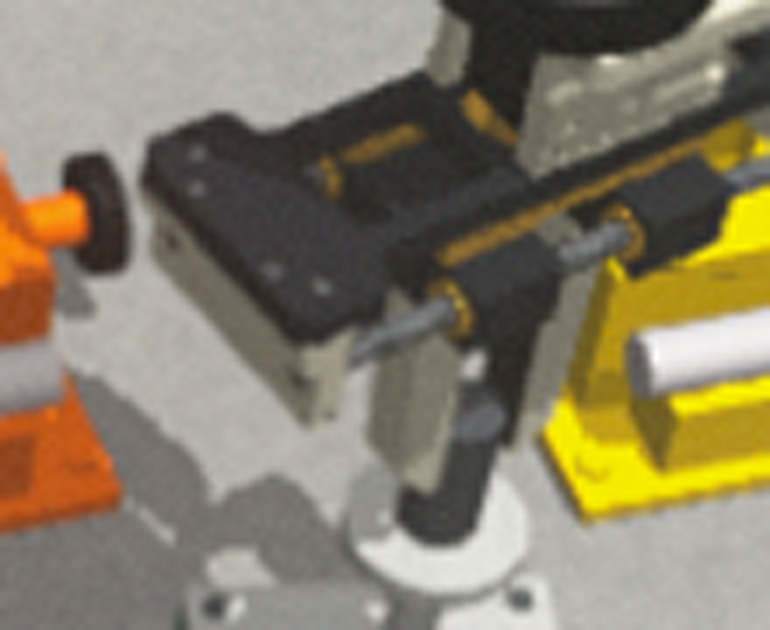

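View pics/j1t.png

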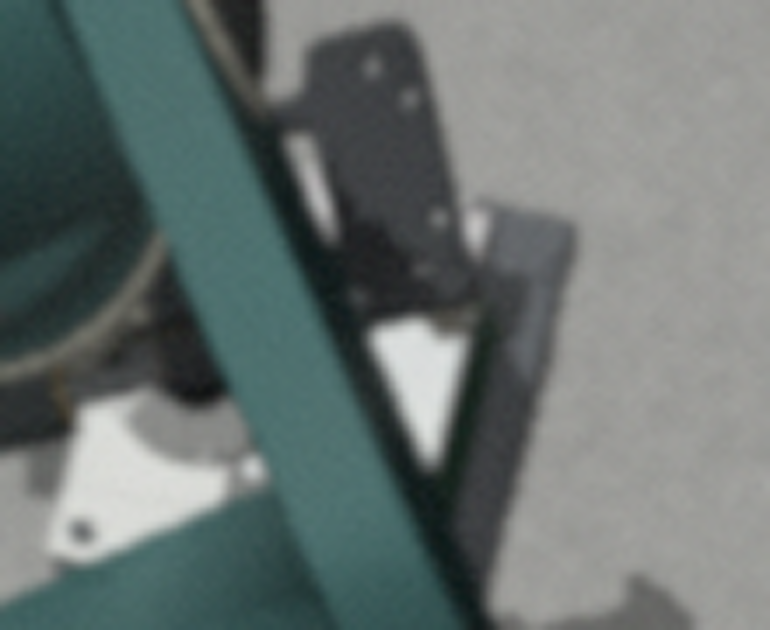

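```bash
python3 -c "
from h import *
T=load('top0.npz')
c=np.array([.5541,.2854])
# jig frame: mouth centre as seen by top cam only
cT=np.array([.5541,.2855])
x=np.radians(-13.1);R=np.array([[np.cos(x),-np.sin(x)],[np.sin(x),np.cos(x)]])
for u in([229.8,203.2],[231,204.2],[231.4,204.6]):
  p=plane(T,[u],.035)[0]-cT;print(u,p.round(4),'jig',(R.T@p).round(4))
"
```

```text
[229.8, 203.2] [-0.0017  0.0011] jig [-0.0019  0.0006]
[231, 204.2] [-0.004  -0.0017] jig [-0.0035 -0.0026]
[231.4, 204.6] [-0.0049 -0.0026] jig [-0.0041 -0.0037]
```

I'll descend into the mouth, biased toward the hole guess, stopping with the tip about 5 mm above the plate.

play_rows(rows=[[-0.8, [0, 0.0005, 0.005], 0], [-0.8, [0.01, 0.0005, 0.005], 0], [-0.8, [0.018, 0.0005, 0.005], 0], [-0.8, [0.024, 0.0005, 0.005], 0], [-0.8, [0.03, 0.0005, 0.005], 0], [-0.8, [0.036, 0.0005, 0.005], 0], [-0.8, [0.042, 0.0005, 0.005], 0], [-0.8, [0.048, 0.0005, 0.005], 0], [-0.8, [0.054, 0.0005, 0.005], 0], [-0.8, [0.057, 0.0005, 0.005], 0], [-0.8, [0.057, 0.0005, 0.005], 0], [-0.8, [0.057, 0.0005, 0.005], 0]])

```text
t: 9.85
position: [0.5499, 0.2837, 0.1128]
eef_rot: [0.091, 0.701, 0.091, -0.701]
force: [-0.1, 0.2, -1.9]
finger_gap: 0.247
```

play_rows(rows=[[-0.8, [0.001, 0, 0], 0], [-0.8, [0.002, 0, 0], 0], [-0.8, [0.003, 0, 0], 0], [-0.8, [0.004, 0, 0], 0], [-0.8, [0.0045, 0, 0], 0], [-0.8, [0.005, 0, 0], 0], [-0.8, [0.005, 0, 0], 0]])

```text
t: 10.55
position: [0.5499, 0.2837, 0.1075]
eef_rot: [0.091, 0.701, 0.091, -0.701]
force: [0.6, -0.1, -1.9]
finger_gap: 0.246
```

No contact yet at tip z≈0.034, so it may already be over the hole. I'll continue gently.

play_rows(rows=[[-0.8, [0.0005, 0, 0], 0], [-0.8, [0.001, 0, 0], 0], [-0.8, [0.0015, 0, 0], 0], [-0.8, [0.002, 0, 0], 0], [-0.8, [0.0025, 0, 0], 0], [-0.8, [0.003, 0, 0], 0], [-0.8, [0.003, 0, 0], 0]])

```text
t: 11.25
position: [0.5498, 0.2838, 0.1044]
eef_rot: [-0.091, -0.701, -0.091, 0.701]
force: [1.3, 1.8, -0.6]
finger_gap: 0.25
```

play_rows(rows=[[-0.8, [0.0005, 0, 0], 0], [-0.8, [0.001, 0, 0], 0], [-0.8, [0.0015, 0, 0], 0], [-0.8, [0.002, 0, 0], 0], [-0.8, [0.002, 0, 0], 0]])

```text
t: 11.75
position: [0.5498, 0.2836, 0.1024]
eef_rot: [-0.091, -0.701, -0.091, 0.701]
force: [1.5, 3.1, -1.6]
finger_gap: 0.246
```

```bash
python3 -c "
from h import *
d,o=zoom('',(355,190,110,90),'j2',7)"
```

```text
{'t': 11.8, 'position': [0.5498, 0.2837, 0.1025], 'force': [1.0929, 1.9274, -1.0206], 'torque': [0.6518, -0.2313, 0.0364], 'finger_gap': 0.2433}
```

View pics/j2.png

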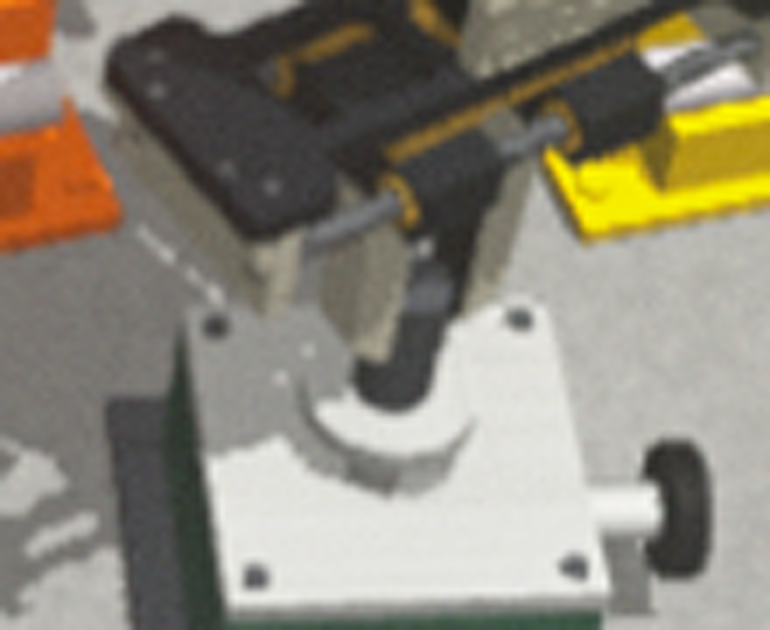

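The tip has dropped about 6 mm below the plate top, so it found the hole. A small side force of about (1.3, 2.5) N points to +x,+y, so I'll comply with it and continue down.

play_rows(rows=[[-0.8, [0, -0.0004, -0.0004], 0], [-0.8, [0, -0.0008, -0.0006], 0], [-0.8, [0.0005, -0.0008, -0.0006], 0], [-0.8, [0.001, -0.0008, -0.0006], 0], [-0.8, [0.0015, -0.0008, -0.0006], 0], [-0.8, [0.002, -0.0008, -0.0006], 0], [-0.8, [0.002, -0.0008, -0.0006], 0]])

```text
t: 12.5
position: [0.5502, 0.2845, 0.1005]
eef_rot: [-0.091, -0.701, -0.091, 0.701]
force: [-0.6, 1.7, -2.7]
finger_gap: 0.249
```

play_rows(rows=[[-0.8, [0.001, -0.0003, 0], 0], [-0.8, [0.002, -0.0003, 0], 0], [-0.8, [0.003, -0.0003, 0], 0], [-0.8, [0.004, -0.0003, 0], 0], [-0.8, [0.005, -0.0003, 0], 0], [-0.8, [0.006, -0.0003, 0], 0], [-0.8, [0.007, -0.0003, 0], 0], [-0.8, [0.008, -0.0003, 0], 0], [-0.8, [0.009, -0.0003, 0], 0], [-0.8, [0.0095, -0.0003, 0], 0], [-0.8, [0.0095, -0.0003, 0], 0]])

```text
t: 13.6
position: [0.5501, 0.2849, 0.0909]
eef_rot: [-0.091, -0.701, -0.091, 0.701]
force: [0.5, 0.9, -2.9]
finger_gap: 0.247
```

```bash
python3 -c "
from h import *
d,o=zoom('',(355,200,110,90),'j3',7)"
```

```text
{'t': 13.65, 'position': [0.5501, 0.2848, 0.091], 'force': [0.8025, -0.0236, -2.383], 'torque': [0.1396, -0.2108, -0.006], 'finger_gap': 0.2463}
```

View pics/j3.png

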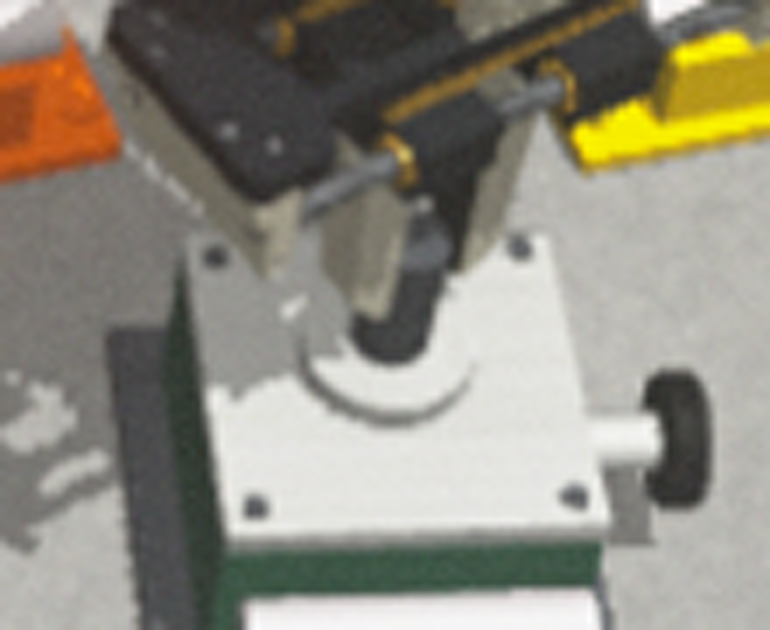

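The collar is about 2 mm above the cover with almost no side force. I'll ease it down until the contact force shows.

play_rows(rows=[[-0.8, [0.0005, 0, 0], 0], [-0.8, [0.001, 0, 0], 0], [-0.8, [0.0015, 0, 0], 0], [-0.8, [0.002, 0, 0], 0], [-0.8, [0.0024, 0, 0], 0], [-0.8, [0.0024, 0, 0], 0], [-0.8, [0.0024, 0, 0], 0]])

```text
t: 14.35
position: [0.5502, 0.2849, 0.0887]
eef_rot: [0.091, 0.701, 0.091, -0.701]
force: [1.2, 0.1, -0.9]
finger_gap: 0.244
```

play_rows(rows=[[-0.8, [0.0003, 0, 0], 0], [-0.8, [0.0006, 0, 0], 0], [-0.8, [0.0009, 0, 0], 0], [-0.8, [0.0012, 0, 0], 0], [-0.8, [0.0012, 0, 0], 0], [-0.8, [0.0012, 0, 0], 0]])

```text
t: 14.95
position: [0.5506, 0.285, 0.0885]
eef_rot: [0.091, 0.702, 0.091, -0.701]
force: [-0.6, -1.3, 9.2]
finger_gap: 0.247
```

Contact is about 11 N with the TCP at 0.0885, and I predicted 0.0886 for home. Now I'll release, then rise straight up.

play_rows(rows=[[-0.8, [0.0006, 0, 0], 0], [-0.48, [0.0003, 0, 0], 0], [-0.44, [0.0003, 0, 0], 0], [-0.35, [0.0003, 0, 0], 0], [-0.2, [0.0003, 0, 0], 0], [0, [0.0003, 0, 0], 0], [0.2, [0.0003, 0, 0], 0], [0.3, [0.0003, 0, 0], 0], [0.3, [0.0003, 0, 0], 0], [0.3, [0.0003, 0, 0], 0]], force=20)

```text
t: 15.95
position: [0.5501, 0.2849, 0.0871]
eef_rot: [-0.091, -0.701, -0.091, 0.701]
force: [0.2, 0.9, -1.2]
finger_gap: 0.646
```

play_rows(rows=[[0.3, [-0.005, 0, 0], 0], [0.3, [-0.015, 0, 0], 0], [0.3, [-0.03, 0, 0], 0], [0.3, [-0.05, 0, 0], 0], [0.3, [-0.07, 0, 0], 0], [0.3, [-0.09, 0, 0], 0], [0.3, [-0.12, 0, 0], 0], [0.3, [-0.15, 0, 0], 0], [0.3, [-0.17, 0, 0], 0], [0.3, [-0.18, 0, 0], 0], [0.3, [-0.18, 0, 0], 0], [0.3, [-0.18, 0, 0], 0]])

```text
t: 17.15
position: [0.55, 0.2848, 0.2664]
eef_rot: [-0.091, -0.701, -0.091, 0.701]
force: [0.3, 0.2, -1.3]
finger_gap: 0.647
```

```bash
python3 -c "
from h import *
d,o=zoom('',(355,200,110,90),'j4',7)
cv2.imwrite('pics/s4.png',d['pixels'][:,:,::-1])"
```

```text
{'t': 17.2, 'position': [0.5499, 0.2847, 0.2659], 'force': [-0.1486, 0.2286, -0.7056], 'torque': [-0.0438, -0.0603, 0.0124], 'finger_gap': 0.6541}
```

View pics/j4.png

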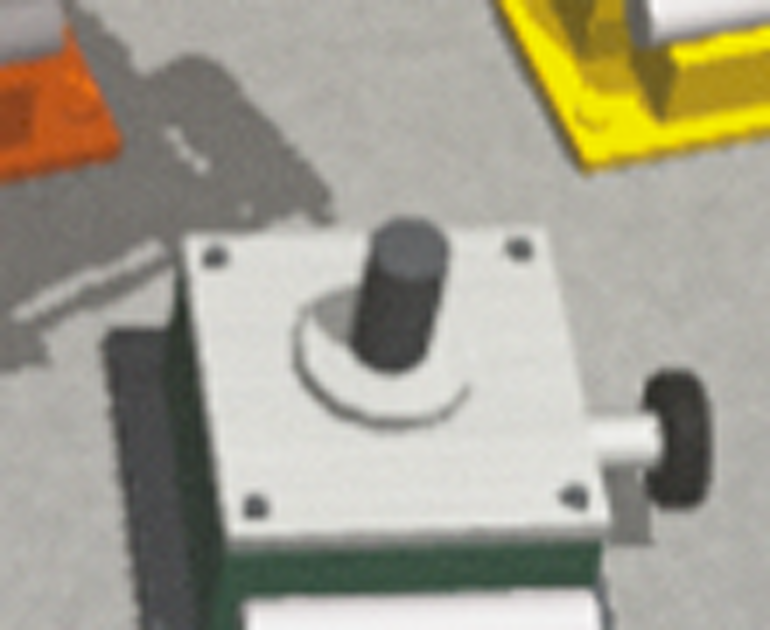

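View pics/s4.png

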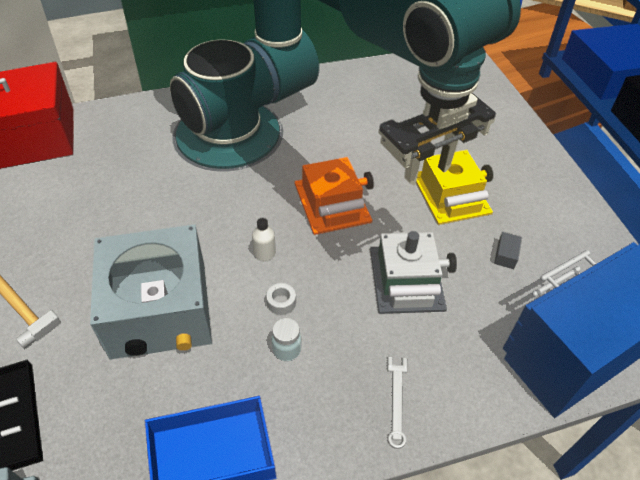

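The pin stands in the jig at (412,245), free of the gripper, the post is empty, and the bystanders haven't moved. Last check: the height of the grip's top and any movement of the bystanders.

```bash
python3 -c "
from h import *
d=load('j4.npz');S=load('scene0.npz')
for z in (.126,.128,.130): print(z,proj(d,[[.5502,.2849,z]]))
print('collar bottom front',proj(d,[[.5502+.026*np.cos(a),.2849+.026*np.sin(a),.075] for a in np.linspace(-.8,.5,6)])[:,1].max(),'obs',200+430/7-.43)
x,y,w,h=240,205,70,160
df=np.abs(d['pixels'][y:y+h,x:x+w].astype(int)-S['pixels'][y:y+h,x:x+w]).max(2);print('diff',(df>40).sum())
x,y,w,h=400,225,28,20
g=cv2.cvtColor(d['pixels'],cv2.COLOR_RGB2GRAY)[228:262,400:425];m=(g<110).astype(np.uint8)
n,l,st,c=cv2.connectedComponentsWithStats(m);print([(st[i]+[400,228,0,0,0]).tolist() for i in range(1,n) if st[i,4]>20])
print([proj(d,[[.5502+.012*np.cos(a),.2849+.012*np.sin(a),.128] for a in np.linspace(0,6.28,40)])[:,1].min()])
"
```

```text
0.126 [[413.35581379 235.77434968]]
0.128 [[413.50109712 235.12270316]]
0.13 [[413.64673866 234.46931741]]
collar bottom front 261.94664862731815 obs 260.99857142857144
diff 114
[[405, 232, 14, 21, 216]]
[np.float64(230.4902270188413)]
```

```bash
python3 -c "
from h import *
d=load('j4.npz');S=load('scene0.npz')
x,y,w,h=240,205,70,160
a=d['pixels'][y:y+h,x:x+w];b=S['pixels'][y:y+h,x:x+w]
df=np.abs(a.astype(int)-b).max(2);ys,xs=np.where(df>40);print(np.histogram(ys+y,8),np.histogram(xs+x,7))
cv2.imwrite('pics/by.png',cv2.resize(np.hstack([b,a])[:,:,::-1],None,fx=3.5,fy=3.5))"
```

```text
(array([34, 20, 17, 14, 15,  7,  3,  4]), array([205.  , 207.25, 209.5 , 211.75, 214.  , 216.25, 218.5 , 220.75,
       223.  ])) (array([ 5,  7, 19, 17, 23, 16, 27]), array([292.        , 294.42857143, 296.85714286, 299.28571429,
       301.71428571, 304.14285714, 306.57142857, 309.        ]))
```

View pics/by.png

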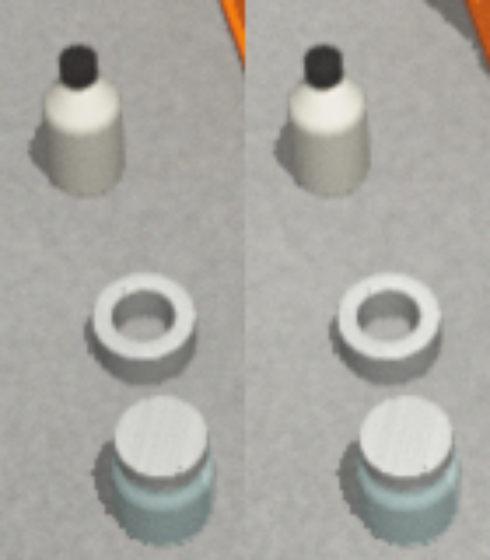

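The three bystanders are exactly where they were; the pixel difference is only the arm's shadow in the top right corner. Handing in.

```bash
python3 -c "
from cell import bot,observe
print(bot.hand_in(),observe()['t'])"
```

```text
the job is handed in; nothing more can be done
the job is handed in; nothing more can be done
```

The pin is fully home in the steel-and-green jig with its collar down on the cover. I handed the job in at about 17 s; no verdict was reported.

**What I did:**
- I lifted the pin out through the port, carried it above the bottle, bush and jar, and lowered the shank through the mouth.
- No sweep was needed. The top camera showed part of the recess inside the mouth, so I lowered the tip onto that guess. It dropped straight in with only 1–3 N of side force, which I followed.
- I lowered it until the collar pressed on the cover with about 11 N, then released and rose clear.

**Last checks:**
- **Seating:** collar contact came at TCP height 0.0885 m, against 0.0886 m predicted for home.
- **Pin height:** the top of the grip is at pixel (413.1, 235.0), against (413.5, 235.1) predicted. The collar's front edge agrees to about 1 px.
- **Bystanders:** bottle, bush and jar look the same as in the first picture.

**What disagreed:** before the grasp, the open fingertips appeared about 15 mm higher than the reported TCP. I took it as a height difference because the gripper body was centred over the pin. The grasp then held at 23.4 mm on the 24 mm grip.

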